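Wind up the spring lubricator and press the grease gun onto its nipple

ROBOT

A 7-joint arm with a two-finger parallel gripper is mounted at the origin on the work surface. World frame = base frame: x ahead of the robot, y to its left, z up, the work surface at z = 0. Lengths are in m, angles in rad, forces in N, time in s.
With the tool pointing down it reaches from about 0.35 to 0.9 m from the base axis. Payload 19.9 kg.
Tool frame: the origin (TCP) lies between the finger pads; the fingertips stand 14 mm ahead of it and the grasp point (between the pads) lies 5 mm behind it; z points along the fingers, y is the line along which they close (so a half turn about z gives the same grasp; the last joint's range is limited). The gripper opens to 94 mm and grips with 3 to 60 N. Pads are 16 mm wide; open, the fingers measure 119 mm over their backs; the gripper's body (75 mm by 177 mm) begins 78 mm behind the grasp point.
Start: joints at [1.242, 0.417, -0.01, 1.614, 0.005, 1.111, -0.053], TCP at [0.177, -0.599, 0.219] pointing down, gripper open.
Joint ranges: [-2.81, 2.81], [-0.39, 2.02], [-1.27, 1.25], [0.06, 2.57], [-1.19, 4.33], [0.19, 2], [-2.82, 2.82]. Speed limits (rad/s): [1.89, 1.89, 2.39, 2.39, 3.01, 3.01, 3.01].

INTERFACE

Orientations are given as a unit quaternion [x, y, z, w].
In Python, from cell import bot gives the robot as it stands. The module is installed in compiled form; this text tells all that it offers. Calls block until the motion is done:
- bot.move_pose(position, orientation): joint-space move of the TCP to a pose.
- bot.move_l(position, rotation=None, vel=0.15): straight line of the TCP; rotation=None keeps the orientation; vel is the mean speed in m/s.
- bot.set_joints(angles): joint-space move.
- bot.gripper_open() and bot.close(grip_force=None): open the fingers fully, or close them until they stop; grip_force is the grip in N (None keeps the last).
- bot.dwell(seconds).
- bot.inverse_kinematics(position, orientation): joint angles nearest the present ones, or None.
- bot.observe(): the state.
- bot.snapshot(name): name is "scene" or "top" or "wrist"; returns a dict with "pixels" (384x512x3 uint8, red, green, blue), "range_z" (384x512 float32, m along the optical axis (not along the pixel's ray), 0 where there is no reading), "K" (3x3 intrinsics, pixels), "R" (3x3) and "t" (3): a world point X has camera coordinates R X + t. Camera axes: x right, y down, z forward; pixel columns grow to the right and rows downward; lengths in m; the calibration is good to about 2 mm. A picture is of the moment at which its call begins.
A pose or a line that the arm cannot do raises bot.PlanningError and nothing moves.
- bot.close_job(): hands the job in; it is judged then, once.
The state is a dict: "time_s": time; "qpos": joint angles; "joint_vel": joint speeds; "effort": joint torques, N m; "eef_pos": TCP position; "tool_rot": TCP orientation; "ft_force": force on the tool from outside, world axes, zero at the start; "wrist_torque": the same for the moment, N m; "opening": opening from 0.0 (shut) to 1.0 (fully open); "grasp_force": force on a finger pad.
Only numpy, scipy, OpenCV 4.12 (cv2) and the standard library are available. Lean on these libraries where they do the work, as an engineer would, in place of code of your own. Each camera call takes 0.05 s, during which the arm holds its last target. There are 200 camera calls.

TASK

Charge the spring lubricator: first wind its wing key clockwise, in several partial turns, until it comes up against its stop. Then take the grease gun from its wooden holder, push its coupler squarely over the tilted nipple and press the sprung collar down past its snap, nearly to the bottom, and keep it pressed there: finish while still gripping the gun and holding it against the spring. Leave the other things on the bench where they are.

Things in the scene. Friction and masses are not known exactly. Their poses are not given: they have to be found in the camera images.
- lubricator: Fixed steel base plate 110 (x) x 210 (y) x 15 mm lying on the bench; origin under its centre, z up. On it stand, at y = +60 mm, an aluminium spring cup (58 mm across, top at z = 77 mm) with the wing key on top, and, at y = -55 mm, a block 70 x 60 mm, 45 mm high, with a round boss that carries the nipple, leaning 25 degrees from vertical towards the base's -x side.
- wing_key (a joint): Angle of the wing key, rad: 0 unwound, grows as it is turned clockwise seen from above, stop at 3.0 (fully wound). It starts between 0.4 and 1.0. It turns against a spring, about 0.15 to 0.21 N m in all, and its thread holds it wherever it is let go, so it can be re-gripped.
- key_grip (a point): The point at which to grip the wing key, on its vertical turning axis, 104 mm above the bench. The key's flat steel bar is 46 mm long along this frame's x and 12 mm thick along y, reaches 17 mm below and 11 mm above this point, and turns with the key; the flat cap of the cup lies 27 mm below this point.
- nipple_tip (a point): The rounded tip of the steel nipple, a fixed pin 10 mm across; z points outward along the pin, 25 degrees from vertical. About 86 mm above the bench. A steel collar 30 mm across, 7 mm high, rides on the pin; at rest its top face lies 16 mm below the tip. The boss below is 36 mm across.
- collar (a joint): How far the sprung collar is pushed down the pin, m: 0 at rest, hard stop at 0.0095. Pushing it takes 8 N at first, about 15 N at its stiffest near 0.002, then it gives way with a snap (least, about 5.5 N, near 0.007) and stiffens again to about 12 N at 0.009. It never latches: it springs back out if let go.
- gun: Grease gun, 137 mm long, 0.3 kg, nose down in the holder. Origin: centre of the coupler's open mouth (lower end); z along its axis to the grip. Coupler: steel tube 26 mm across, z 0 to 40 mm; bore 32 mm deep, 20 mm wide at the mouth, 13 mm from 8 mm deep; its rim bears on the collar. Barrel: 42 mm across, z 40 to 85. Grip: black square bar, 26 x 26 mm, sides along x and y, z 85 to 137.
- holder: Fixed wooden block 70 x 70 x 46 mm with a vertical 30 mm hole through its middle, in which the gun's nose hangs, its barrel resting on the top; origin under its centre. It stands either left or right of the lubricator.
- tin: Loose closed steel can, 70 mm across, 85 mm high; origin under its centre. Leave alone.
- wrench: Loose steel wrench lying between the robot and the lubricator; origin about its middle, on the bench. Leave alone.
- screwdriver: Loose screwdriver lying behind the lubricator; origin about its middle, on the bench. Leave alone.
- bearing: Loose steel ring 52 mm across, 15 mm high; origin under its centre. Leave alone.
- spray: Loose white spray bottle 80 mm across, 210 mm high; origin under its centre. Leave alone.
- disc: Loose black grinding disc 100 mm across, 6 mm thick; origin under its centre. Leave alone.
- offcut: Loose aluminium bar 120 x 30 x 30 mm; origin under its centre. Leave alone.
There are look-alikes about, which are no part of the job. What is shaped like the gun but blue or green is not meant.

How it is judged:
By the outcome, as a careful person would: the job done as asked, in the order asked, and still so for the second after the job is handed in, while the arm keeps its last pose, push and grip.
It also fails if it takes over 64 s, if anything falls off the work surface, if the arm or the gripper's body presses on something with over 40 N, if the wrist force passes 120 N, or if a joint passes its speed limit or range.

## Working session

There is one attempt and no reset: what is moved stays moved. The work goes in short steps, each a Python script; the robot and the scene stay as the last script left them, time stands still between calls to the robot, and variables do not carry over. Pictures are saved under pics/ and viewed, at most 10 in all, crops included, and the job is handed in when it is done.

```bash
mkdir -p pics; cat > h.py <<'E'
import numpy as np, cv2
from cell import bot
from scipy.spatial.transform import Rotation as R
def save(n,name,crop=None,s=1):
    d=bot.snapshot(n); np.savez(f'pics/{name}.npz',**d)
    im=d['pixels'][:,:,::-1]
    cv2.imwrite(f'pics/{name}.png',im); return d
def pt(d,u,v,z=None):
    z=d['range_z'][int(v),int(u)] if z is None else z
    c=np.linalg.inv(d['K'])@[u,v,1]*z
    return d['R'].T@(c-d['t'])
def cloud(d):
    v,u=np.mgrid[:384,:512]; z=d['range_z']
    c=np.stack([u,v,np.ones_like(u)],-1)@np.linalg.inv(d['K']).T*z[...,None]
    return (c-d['t'])@d['R']
E
python3 - <<'E'
from h import *
a=save('scene','s0');b=save('top','t0')
o=bot.observe();print(o)
im=np.hstack([cv2.imread('pics/s0.png'),cv2.imread('pics/t0.png')])
cv2.imwrite('pics/top2.png',cv2.resize(cv2.imread('pics/t0.png'),(800,600),interpolation=2))
cv2.imwrite('pics/sc2.png',cv2.resize(cv2.imread('pics/s0.png'),(800,600),interpolation=2))
E
```

```text
{'time_s': 0.1, 'qpos': array([ 1.24249008,  0.41788124, -0.01030141,  1.61410133,  0.0047167 ,
        1.11071835, -0.05299393]), 'joint_vel': array([-0.00064813, -0.00093742,  0.00064837, -0.00317487, -0.00050748,
        0.00040184, -0.00137964]), 'effort': array([ 2.49240999e-03, -8.52581906e+01,  6.40433785e-01, -4.26693821e+01,
       -4.89386776e-02,  1.61995506e-02, -9.51305594e-06]), 'eef_pos': array([ 0.17669974, -0.59916401,  0.2189138 ]), 'tool_rot': array([ 9.89733808e-01,  1.42921988e-01, -1.27106878e-04, -5.27454626e-04]), 'ft_force': array([ 0.10947973, -0.01731912,  0.34012424]), 'wrist_torque': array([ 0.01690011, -0.00064226, -0.04518537]), 'grasp_force': 0.0, 'opening': 0.9995385679744354}
```

View pics/top2.png

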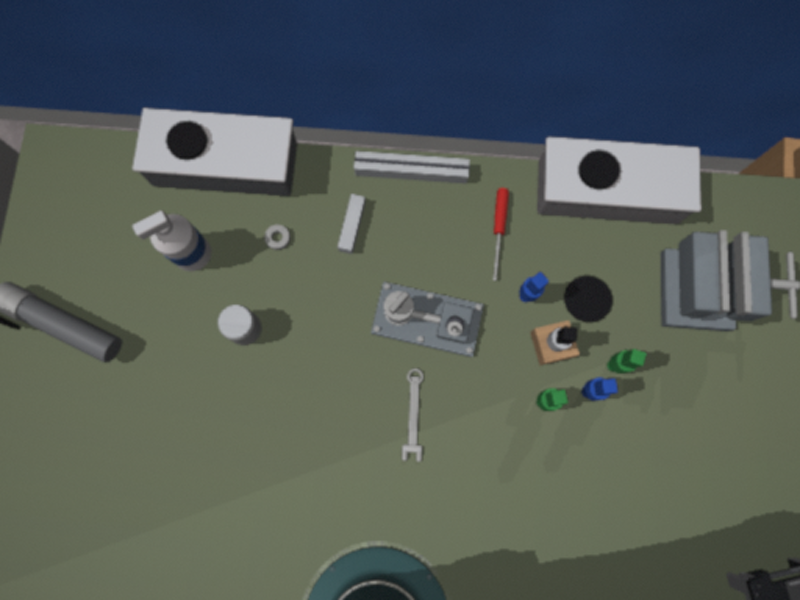

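View pics/sc2.png

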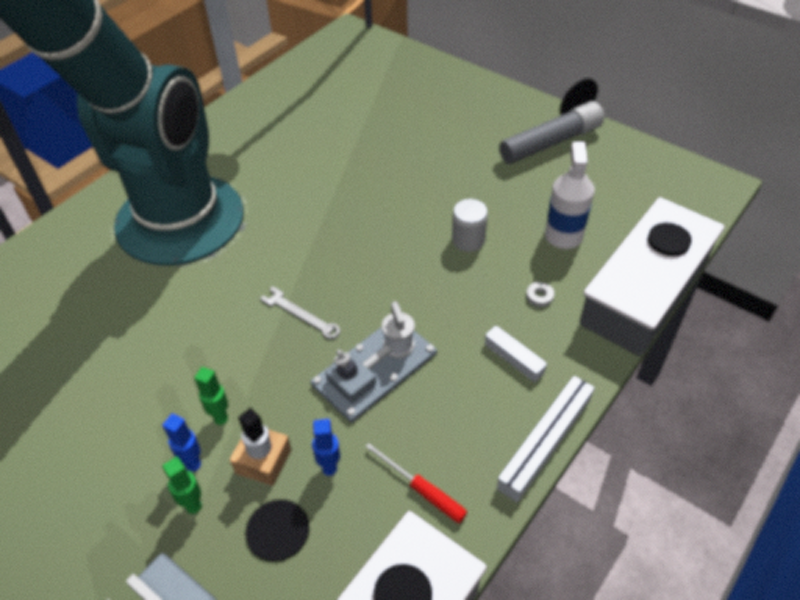

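The top picture (800 px scale) shows the lubricator at (428,320), with its cup at (400,307) and its nipple at (455,325). Gun candidates are wood holder with white barrel and black grip at (560,338), blue (533,287) and (600,388), and green (628,360) and (553,399). Only the one in the wooden holder with a black grip fits.

```bash
python3 - <<'E'
from h import *
d=dict(np.load('pics/t0.npz')); P=cloud(d)
s=512/800
for n,u,v in [('cup',400,307),('nip',455,325),('gungrip',567,335),('hold',543,350),('blue',537,282),('c1',388,284),('c2',484,306),('c3',472,355),('c4',373,333),('tin',236,322)]:
    print(n,pt(d,u*s,v*s).round(4))
m=(P[...,2]>.008)&(P[...,2]<.022)&(d['range_z']>0)
v,u=np.nonzero(m); k=(u>235)&(u<312)&(v>178)&(v<230)
p=P[v[k],u[k]]; r=cv2.minAreaRect(p[:,:2].astype(np.float32)*1000);print(r)
cr=lambda im,x,y,w,h,f:cv2.resize(im[y:y+h,x:x+w],None,fx=f,fy=f,interpolation=2)
cv2.imwrite('pics/c0.png',cr(cv2.imread('pics/t0.png'),230,160,190,110,4.2))
E
```

```text
cup [ 5.843e-01 -4.000e-04  8.260e-02]
nip [ 0.5599 -0.1088  0.0688]
gungrip [ 0.5429 -0.3048  0.1449]
hold [ 0.528  -0.285   0.0447]
blue [ 0.6385 -0.249   0.1404]
c1 [0.6436 0.028  0.0181]
c2 [ 0.6133 -0.1697  0.0156]
c3 [ 0.5114 -0.1502  0.0175]
c4 [0.5427 0.0507 0.0041]
tin [0.5304 0.3083 0.0872]
((579.7256469726562, -55.06915283203125), (144.95657348632812, 226.11134338378906), 0.5536683797836304)
```

View pics/c0.png

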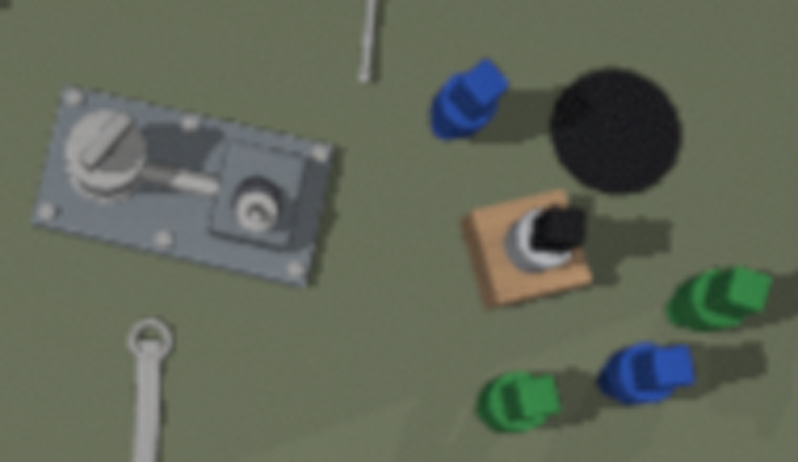

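The crop confirms the target: at crop (545,240) a black square grip on a white barrel stands in the wooden block. Next I take closer wrist views of the holder and the lubricator.

```bash
python3 - <<'E'
from h import *
q=[.99,.143,0,0]; q=np.array(q)/np.linalg.norm(q)
def q_(yaw): return (R.from_euler('z',yaw)*R.from_quat([1,0,0,0])).as_quat()
bot.move_pose([0.50,-.29,.34],q_(0)); save('wrist','w0'); d=bot.snapshot('wrist')
print('cam',-d['R'].T@d['t'],d['R'][2],bot.observe()['time_s'],bot.observe()['qpos'])
bot.move_pose([0.54,-.05,.34],q_(0)); d=save('wrist','w1')
print('cam',-d['R'].T@d['t'],bot.observe()['time_s'],bot.observe()['qpos'])
im=np.hstack([cv2.imread('pics/w0.png'),cv2.imread('pics/w1.png')]);cv2.imwrite('pics/w01.png',cv2.resize(im,(800,300)))
cv2.imwrite('pics/w1b.png',cv2.resize(cv2.imread('pics/w1.png'),(800,600)))
E
```

```text
cam [ 0.56682891 -0.29243545  0.50318079] [-2.32605005e-01  2.76041179e-04 -9.72571249e-01] 1.8917 [ 0.6277089   0.25261335 -0.18935228  1.56974998  0.0487014   1.32428629
 -1.13983102]
cam [ 0.60736634 -0.0531072   0.5034578 ] 2.9 [ 0.3306282   0.19271709 -0.33986484  1.65000092  0.06649715  1.31044913
 -1.59386293]
```

View pics/w01.png

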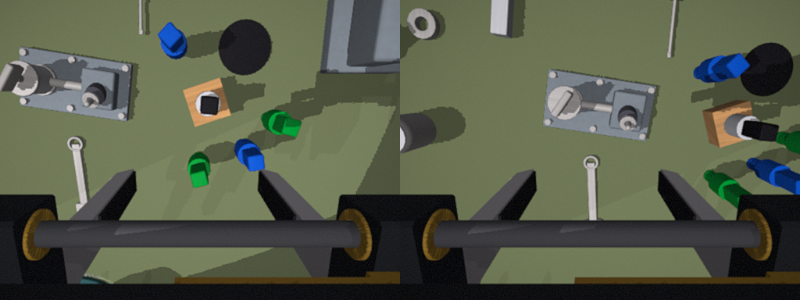

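View pics/w1b.png

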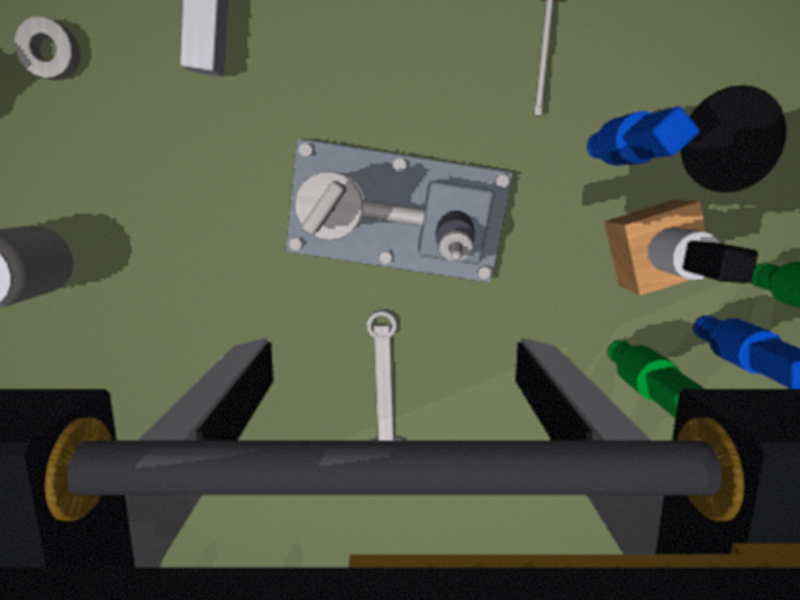

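The wrist view (800 px scale) shows the cup and key bar at (327,207) with the bar running from (308,228) to (342,186), the nipple tip at (457,247), and the holder at (655,245). I fit poses from the range clouds next.

```bash
python3 - <<'E'
from h import *
def rect(p): return cv2.minAreaRect((p[:,:2]*1000).astype(np.float32))
d=dict(np.load('pics/w1.npz'));P=cloud(d).reshape(-1,3)
near=lambda P,c,r:P[np.linalg.norm(P[:,:2]-c,axis=1)<r]
q=near(P,[.577,-.058],.14)
t=q[(q[:,2]>.011)&(q[:,2]<.019)];print('plate',len(t),t[:,2].mean(),rect(t))
k=near(q,[.58,0],.045)
b=k[k[:,2]>.108];print('bar',len(b),b[:,2].min(),b[:,2].mean(),b[:,2].max(),rect(b), b[:,:2].mean(0))
c=np.linalg.svd(b[:,:2]-b[:,:2].mean(0),full_matrices=False)[2][0];print(np.degrees(np.arctan2(c[1],c[0])))
c=k[(k[:,2]>.073)&(k[:,2]<.081)];print('cap',len(c),cv2.minEnclosingCircle((c[:,:2]*1000).astype(np.float32)))
n=near(q,[.555,-.115],.04);n=n[n[:,2]>.078];print('nip',len(n),n.min(0),n.max(0),n.mean(0))
d=dict(np.load('pics/w0.npz'));P=cloud(d).reshape(-1,3)
q=near(P,[.54,-.30],.07)
t=q[(q[:,2]>.042)&(q[:,2]<.05)];print('holder',len(t),t[:,2].mean(),rect(t))
t=q[q[:,2]>.138];print('grip',len(t),t[:,2].mean(),rect(t))
d=dict(np.load('pics/t0.npz'));P=cloud(d).reshape(-1,3);
q=near(P,[.54,-.30],.07)
t=q[q[:,2]>.138];print('grip top',len(t),t[:,2].mean(),rect(t))
E
```

```text
plate 5773 0.013641429540145687 ((578.8297119140625, -55.61237335205078), (209.7484588623047, 109.90436553955078), 81.2303237915039)
bar 21696 0.108055625740869 0.42588326088723916 0.46032173344174276 ((573.3418579101562, -7.449745178222656), (58.868202209472656, 51.982276916503906), 37.56409454345703) [ 0.56160456 -0.01235818]
-70.45835319093999
cap 1046 ((588.0698852539062, 3.5043253898620605), 28.835500717163086)
nip 19869 [ 0.53007309 -0.12152914  0.07867603] [ 0.57480653 -0.0751977   0.46019773] [ 0.56023674 -0.09768332  0.42858892]
holder 1597 0.044502377909182995 ((546.3453369140625, -310.09124755859375), (70.10484313964844, 70.16053771972656), 17.878393173217773)
grip 51606 0.43248836856433315 ((529.690185546875, -294.91845703125), (129.3251495361328, 73.71980285644531), 85.79711151123047)
grip top 86 0.14353387182388774 ((548.9508666992188, -310.6518859863281), (26.499967575073242, 25.79949188232422), 86.08301544189453)
```

```bash
python3 - <<'E'
from h import *
def rect(p): return cv2.minAreaRect((p[:,:2]*1000).astype(np.float32))
near=lambda P,c,r:P[np.linalg.norm(P[:,:2]-c,axis=1)<r]
y=np.radians(-8.77);B=R.from_euler('z',y).as_matrix();o=np.array([.5788,-.0556,0])
for f in ['w1','t0','s0','w0']:
    d=dict(np.load(f'pics/{f}.npz'));P=cloud(d).reshape(-1,3);P=P[(P[:,2]<.2)&(P[:,2]>.03)]
    print(f)
    k=near(P,[.588,.0037],.045);b=k[k[:,2]>.109]
    if len(b)>10:
        c=np.linalg.svd(b[:,:2]-b[:,:2].mean(0),full_matrices=False)[2][0];print(' bar',len(b),b[:,2].mean(),rect(b),np.degrees(np.arctan2(c[1],c[0])))
    n=(near(P,[.555,-.11],.045)-o)@B
    n=n[(n[:,2]>.07)]
    # coordinates in tilted frame about y=-55
    a=np.array([-np.sin(np.radians(25)),0,np.cos(np.radians(25))]);e=np.array([np.cos(np.radians(25)),0,np.sin(np.radians(25))])
    s=n@a; print(' nip s',np.percentile(s,[50,90,99,100]).round(4) if len(s) else None)
    if len(s):
        t=n[s>s.max()-.008];print('  tip n',len(t),'y',t[:,1].min(),t[:,1].max(),'e',(t@e).min(),(t@e).max(),'mean',t.mean(0), 'collar')
        t=n[(s<s.max()-.013)&(s>s.max()-.019)];
        if len(t):print('  collar',len(t),'y',t[:,1].min(),t[:,1].max(),'e',(t@e).min(),(t@e).max())
    g=near(P,[.5463,-.31],.05);g=g[g[:,2]>.138]
    if len(g)>10: print(' grip',len(g),g[:,2].mean(),rect(g))
E
```

```text
w1
 bar 367 0.11290702525917394 ((588.15771484375, 3.3249664306640625), (12.080770492553711, 45.531856536865234), 54.2975959777832) 144.21406913284898
 nip s [0.0715 0.0854 0.088  0.0885]
  tip n 46 y -0.05880163909768367 -0.05042192039362252 e 0.008187993584257557 0.01730052967948719 mean [-0.02341924 -0.05453489  0.08287749] collar
  collar 143 y -0.06868063541966435 -0.04086062318178146 e 0.011670875932192666 0.02673949053898086
 grip 495 0.14099872079945583 ((546.6098022460938, -309.2994689941406), (27.607839584350586, 26.05238151550293), 84.56136322021484)
t0
 bar 66 0.11527029409467461 ((589.2185668945312, 2.873750686645508), (12.553421020507812, 44.220394134521484), 53.097469329833984) 144.83120432523512
 nip s [0.074  0.0873 0.0898 0.0904]
  tip n 10 y -0.05937191712961922 -0.0522471810847819 e 0.010573050379467841 0.021385934885056627 mean [-0.02218965 -0.05598506  0.08557842] collar
  collar 31 y -0.06867475964815668 -0.04284223926917233 e 0.008085946776337716 0.030356420756365937
 grip 86 0.14353387182388774 ((548.9508666992188, -310.6518859863281), (26.499967575073242, 25
[... 477 characters left out ...]
grip 114 0.14333688187132204 ((546.81298828125, -309.98968505859375), (26.026437759399414, 27.63288688659668), 84.88484954833984)
w0
 bar 361 0.11250503076946128 ((587.7393798828125, 1.3255844116210938), (13.346709251403809, 44.4622688293457), 56.79576873779297) 149.47305370883274
 nip s [0.0717 0.0853 0.0876 0.088 ]
  tip n 50 y -0.05974092241758175 -0.052278100101221026 e 0.009041889379306342 0.01740482261297371 mean [-0.02357146 -0.05653537  0.08275933] collar
  collar 161 y -0.06918829668507728 -0.04248336910933683 e 0.010354379555540444 0.02738719261488769
 grip 509 0.14110856919689146 ((546.5098876953125, -310.09393310546875), (25.864761352539062, 25.81389808654785), 85.87744903564453)
```

```bash
cat >> h.py <<'E'
def q_(deg): return (R.from_euler('z',deg,degrees=True)*R.from_quat([1,0,0,0])).as_quat()
def st():
    o=bot.observe(); t=R.from_quat(o['tool_rot']); x=t.as_matrix()[:,0]
    print('t%.1f'%o['time_s'],o['eef_pos'].round(4),'yaw %.1f'%np.degrees(np.arctan2(x[1],x[0])),'q7 %.2f'%o['qpos'][6],'F',o['ft_force'].round(1),'M',o['wrist_torque'].round(2),'open %.3f gf %.1f'%(o['opening'],o['grasp_force'])); return o
def turn(deg):
    q=np.array(bot.observe()['qpos']);q[6]+=np.radians(deg);bot.set_joints(q);return st()
E
python3 - <<'E'
from h import *
c=[.5882,.0035]
bot.move_pose(c+[.17],q_(144.3)); st()
bot.move_l(c+[.100],vel=.15)
bot.close(60);st()
turn(-15)
turn(-35)
E
```

```text
t4.9 [0.5883 0.0032 0.1702] yaw 144.2 q7 0.60 F [ 0.1 -0.1 -0.4] M [ 0.01 -0.18 -0.02] open 1.003 gf 0.0
t6.7 [0.5885 0.004  0.1001] yaw 144.3 q7 0.55 F [ 4.9  3.7 -3.7] M [ 0.83 -1.03 -0.13] open 0.122 gf 60.0
t7.1 [0.5885 0.0039 0.1   ] yaw 129.6 q7 0.29 F [1.  1.  0.1] M [ 0.04 -0.29 -0.04] open 0.124 gf 60.0
t7.7 [0.5882 0.0038 0.1   ] yaw 94.8 q7 -0.31 F [-2.4 -0.5  1.8] M [-0.16  0.63 -0.05] open 0.119 gf 60.0
```

```bash
python3 - <<'E'
from h import *
def regrip():
    bot.gripper_open(); bot.close(60); st()
regrip(); turn(-40); regrip()
for i in range(14):
    o=turn(-5)
    if abs(o['wrist_torque'][2])>.3: break
save('wrist','w2')
E
```

```text
t10.3 [0.5882 0.0039 0.1   ] yaw 94.6 q7 -0.32 F [-3.3 -0.3  3.3] M [-0.09  0.64  0.  ] open 0.124 gf 60.0
t11.0 [0.588 0.004 0.1  ] yaw 54.7 q7 -1.01 F [-5.4  0.6  4.4] M [ 0.03  1.21 -0.04] open 0.120 gf 60.0
t13.5 [0.588  0.0041 0.1   ] yaw 54.6 q7 -1.01 F [-3.2  1.   2.1] M [0.21 0.6  0.08] open 0.121 gf 60.0
t13.8 [0.588  0.0041 0.1001] yaw 49.7 q7 -1.10 F [-0.9  0.2  1.3] M [ 0.06  0.3  -0.04] open 0.124 gf 60.0
t14.0 [0.588  0.0041 0.1001] yaw 44.9 q7 -1.18 F [-1.8  0.6  1.7] M [0.08 0.37 0.  ] open 0.123 gf 60.0
t14.3 [0.588  0.0041 0.1001] yaw 40.2 q7 -1.27 F [-3.4  0.4  1.4] M [ 0.08  0.38 -0.  ] open 0.121 gf 60.0
t14.5 [0.5879 0.0041 0.1   ] yaw 35.4 q7 -1.35 F [-2.2  1.6  1.1] M [ 0.13  0.41 -0.03] open 0.124 gf 60.0
t14.8 [0.5879 0.0041 0.1   ] yaw 30.7 q7 -1.43 F [-1.9 -0.2  1.4] M [0.13 0.37 0.  ] open 0.126 gf 60.0
t15.0 [0.5879 0.0041 0.1   ] yaw 26.0 q7 -1.51 F [-1.8  0.4  1.8] M [ 0.13  0.34 -0.05] open 0.122 gf 60.0
t15.3 [0.5879 0.0041 0.1001] yaw 21.3 q7 -1.60 F [-1.4  1.2  1.9] M [ 0.17  0.4  -0.1 ] open 0.125 gf 60.0
t15.5 [0.5879 0.0042 0.1   ] yaw 16.6 q7 -1.68 F [-1.4  0.6  0.8] M [ 0.2   0.32 -0.01] open 0.123 gf 60.0
t15.8 [0.5878 0.0042 0.1   ] yaw 11.8 q7 -1.76 F [-1.8  0.9  0.8] M [0.18 0.39 0.01] open 0.122 gf 60.0
t16.0 [0.5879 0.0042 0.1001] yaw 7.1 q7 -1.84 F [-1.8  1.7  1.7] M [ 0.31  0.39 -0.03] open 0.121 gf 60.0
t16.3 [0.5879 0.0043 0.1   ] yaw 2.4 q7 -1.92 F [-1.6  1.3  1.4] M [ 0.23  0.42 -0.04] open 0.123 gf 60.0
t16.5 [0.5879 0.0043 0.1001] yaw -2.3 q7 -2.01 F [-2.4  0.8  1.6] M [0.17 0.45 0.71] open 0.123 gf 60.3
```

The torque rose to 0.71 N m after about 147° of turning, which is where the stop should be. I release the key, check it, and take the gun.

```bash
python3 - <<'E'
from h import *
bot.gripper_open(); bot.move_l([.588,.0042,.17],vel=.25)
d=save('wrist','w3'); st()
g=[.5466,-.3099]
near=lambda P,c,r:P[np.linalg.norm(P[:,:2]-c,axis=1)<r]
bot.move_pose(g+[.24],q_(-4.7)); st()
d=save('wrist','w4'); P=cloud(d).reshape(-1,3)
P=P[(P[:,2]<.2)&(P[:,2]>.03)]
k=near(P,[.588,.0037],.045);b=k[k[:,2]>.109]
if len(b)>5: c=np.linalg.svd(b[:,:2]-b[:,:2].mean(0),full_matrices=False)[2][0];print('bar',len(b),np.degrees(np.arctan2(c[1],c[0])))
t=near(P,g,.05);t=t[t[:,2]>.136];print(len(t)); 
if len(t)>5: print(cv2.minAreaRect((t[:,:2]*1000).astype(np.float32)))
cv2.imwrite('pics/w34.png',cv2.resize(np.hstack([cv2.imread('pics/w3.png'),cv2.imread('pics/w4.png')]),(800,300)))
E
```

```text
t18.4 [0.5878 0.004  0.1697] yaw -2.6 q7 -1.96 F [-0.7  0.3 -0.3] M [ 0.07  0.01 -0.  ] open 1.001 gf 0.0
t19.6 [ 0.5471 -0.3082  0.2396] yaw -4.6 q7 -1.42 F [ 0.3 -0.1  0.1] M [ 0.13 -0.04 -0.01] open 0.998 gf 0.0
856
((547.1641845703125, -310.2235412597656), (25.887014389038086, 25.303483963012695), 85.21678924560547)
```

View pics/w34.png

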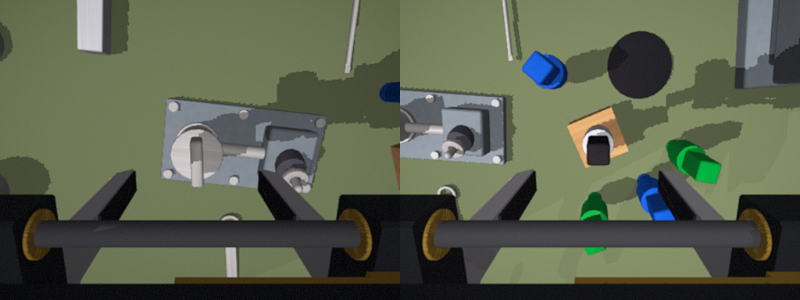

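```bash
python3 - <<'E'
from h import *
near=lambda P,c,r:P[np.linalg.norm(P[:,:2]-c,axis=1)<r]
P=cloud(dict(np.load('pics/w3.npz'))).reshape(-1,3);P=P[(P[:,2]<.14)&(P[:,2]>.108)]
b=near(P,[.588,.0037],.045);c=np.linalg.svd(b[:,:2]-b[:,:2].mean(0),full_matrices=False)[2][0];print('bar',len(b),np.degrees(np.arctan2(c[1],c[0])),b.mean(0))
P=cloud(dict(np.load('pics/w0.npz'))).reshape(-1,3);P=P[(P[:,2]<.16)&(P[:,2]>.08)]
for s in(-1,1):
    f=np.array([.547,-.310+s*.053]); q=P[np.linalg.norm(P[:,:2]-[.547,-.31],axis=1)>.03]; print('clear',np.linalg.norm(q[:,:2]-f,axis=1).min())
g=[.5468,-.3101]
bot.move_l(g+[.112],q_(-4.7),vel=.15); st()
bot.close(60); st()
bot.move_l(g+[.25],vel=.15); st()
save('wrist','w5');save('scene','s5')
cv2.imwrite('pics/ws5.png',cv2.resize(np.hstack([cv2.imread('pics/w5.png'),cv2.imread('pics/s5.png')]),(800,300)))
# IK check
y=np.radians(-8.77);B=R.from_euler('z',y);o=np.array([.5788,-.0556,0])
T=B*R.from_euler('y',-25,degrees=True)*R.from_quat([1,0,0,0])
a=-T.as_matrix()[:,2];tip=o+B.apply([-.0240,-.0553,.086]);print(a,tip)
L=.106
for s in (.06,.02,-.016,-.0255): print(bot.inverse_kinematics(tip+a*(s+L),T.as_quat()))
E
```

```text
bar 943 179.09432279059672 [0.58970145 0.00328251 0.11287662]
clear 0.05848390068523395
clear 0.07582119529156799
t20.7 [ 0.5473 -0.3102  0.1129] yaw -4.7 q7 -1.49 F [-0.8 -0.6 -0.2] M [-0.01 -0.06  0.  ] open 0.998 gf 0.0
t21.7 [ 0.5468 -0.31    0.1119] yaw -4.7 q7 -1.49 F [-1.   0.1 -1.1] M [ 0.04 -0.03  0.01] open 0.275 gf 60.0
t22.8 [ 0.5464 -0.31    0.249 ] yaw -4.7 q7 -1.42 F [-0.4  0.1 -4.7] M [0.02 0.04 0.02] open 0.272 gf 60.0
[-0.41767716  0.06443592  0.90630779] [ 0.5466491  -0.10659421  0.086     ]
[ 1.06087098 -0.07878586 -0.87848436  2.21943763 -0.13266926  0.53919865
 -1.45447072]
[ 1.00701881  0.05307609 -0.88645541  2.22957106  0.11815443  0.44446377
 -1.68900743]
[ 0.88147885  0.15625182 -0.79561566  2.23326481  0.34761262  0.38006739
 -1.90342983]
[ 0.8392644   0.17913572 -0.75806012  2.23337686  0.39757603  0.36379659
 -1.95042252]
```

View pics/ws5.png

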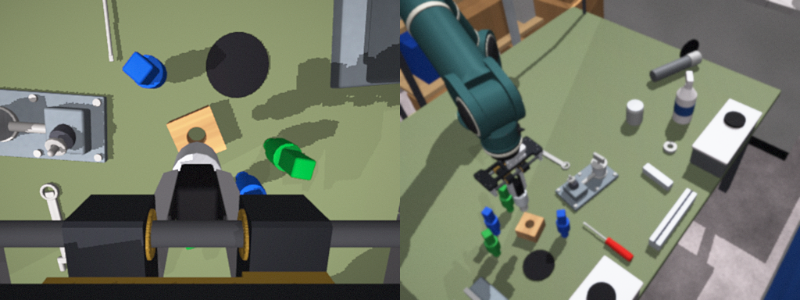

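The gun came out cleanly: the right-hand frame shows the empty holder at (530,225) and the gun in the gripper. The key bar is at −0.9° and the stop lies at about −0.7°, so it is fully wound. Next is the tilted approach.

```bash
cat >> h.py <<'E'
B_=R.from_euler('z',-8.77,degrees=True);o_=np.array([.5788,-.0556,0])
T_=B_*R.from_euler('y',-25,degrees=True)*R.from_quat([1,0,0,0]);TQ=T_.as_quat()
a_=-T_.as_matrix()[:,2];tip_=o_+B_.apply([-.0240,-.0553,.086]);L_=.106
E
python3 - <<'E'
from h import *
bot.move_pose(tip_+a_*(.06+L_),TQ); st()
bot.move_l(tip_+a_*(.008+L_),TQ,vel=.08); o=st()
E_=(T_.inv()*R.from_quat(o['tool_rot'])).magnitude();print('rot err',E_,'pos err',o['eef_pos']-(tip_+a_*(.008+L_)))
d=save('scene','s6');d2=save('wrist','w6')
def crop(d,f,h=45):
    c=d['K']@(d['R']@tip_+d['t']);c=(c[:2]/c[2]).round().astype(int);print(c)
    im=d['pixels'][:,:,::-1];x0=max(c[0]-h,0);y0=max(c[1]-h,0);return cv2.resize(im[y0:y0+2*h,x0:x0+2*h],(400,400),interpolation=2)
cv2.imwrite('pics/c6.png',np.hstack([crop(d,1),cv2.resize(d2['pixels'][:,:,::-1],(400,400))]))
E
```

```text
t23.8 [ 0.4779 -0.0963  0.237 ] yaw -8.8 q7 -1.45 F [ 0.2 -0.  -2.9] M [ 0.06  0.75 -0.02] open 0.276 gf 60.0
t24.6 [ 0.4994 -0.0992  0.1895] yaw -8.8 q7 -1.78 F [-0.5 -0.6 -3.5] M [0.16 0.73 0.03] open 0.275 gf 60.0
rot err 0.0008365722881218683 pos err [3.41886748e-04 3.84101870e-05 1.36417620e-04]
[216 225]
```

View pics/c6.png

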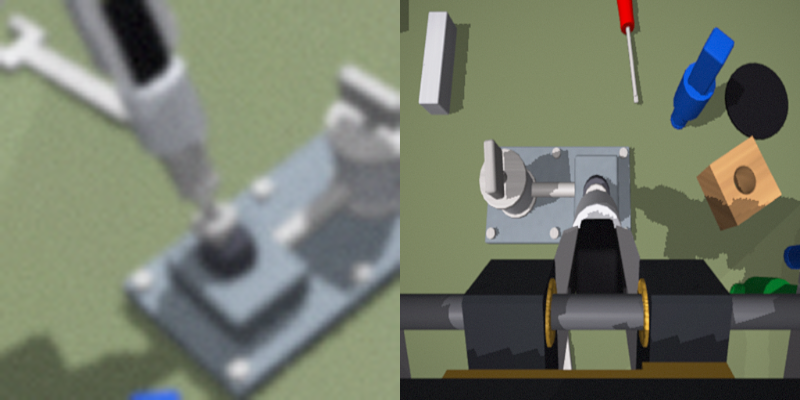

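The crop shows the coupler mouth at about (203,195), in line with the nipple tip at (212,213). I push down with force monitoring.

```bash
python3 - <<'E'
from h import *
f0=np.array(bot.observe()['ft_force'])
def go(s,v):
    bot.move_l(tip_+a_*(s+L_),TQ,vel=v); o=bot.observe(); f=np.array(o['ft_force'])-f0
    p=o['eef_pos']-tip_; lat=p-a_*(p@a_)
    print('%.1f cmd %.4f act %.4f ax %.1f lat'%(o['time_s'],s,p@a_-L_,f@a_),(f-a_*(f@a_)).round(1),(lat*1000).round(1),'gf %.0f'%o['grasp_force']); return f@a_,np.linalg.norm(f-a_*(f@a_))
for s in np.arange(.004,-.0141,-.003):
    F,l=go(s,.03)
    if F>12 or l>10: print('stop');break
E
```

```text
25.0 cmd 0.0040 act 0.0041 ax 1.5 lat [-0.6 -0.6 -0.2] [ 0.1 -0.   0. ] gf 60
25.2 cmd 0.0010 act 0.0010 ax 1.0 lat [ 0.3 -0.3  0.2] [0.  0.1 0. ] gf 60
25.5 cmd -0.0020 act -0.0020 ax 0.8 lat [ 0.6 -0.7  0.3] [-0.   0.1 -0. ] gf 60
25.7 cmd -0.0050 act -0.0050 ax -0.3 lat [ 0.1 -0.5  0.1] [-0.1  0.1 -0. ] gf 60
26.0 cmd -0.0080 act -0.0080 ax -0.7 lat [-0.5 -0.  -0.2] [-0.1  0.1 -0. ] gf 60
26.2 cmd -0.0110 act -0.0110 ax 0.2 lat [-0.6 -0.7 -0.2] [-0.1  0.1 -0. ] gf 60
26.5 cmd -0.0140 act -0.0140 ax -0.4 lat [-1.5  0.8 -0.7] [-0.   0.1 -0. ] gf 60
```

No lateral force, so the pin is inside the bore. I press on in 1 mm steps.

```bash
python3 - <<'E'
from h import *
f0=np.array([-.5,-.6,-3.5])
pk=0;snap=False
s=-.014
while s>-.0300:
    s-=.0007 if not snap else .0004
    bot.move_l(tip_+a_*(s+L_),TQ,vel=.02); bot.dwell(.15)
    o=bot.observe(); f=np.array(o['ft_force'])-f0;p=o['eef_pos']-tip_
    F=f@a_;pk=max(pk,F);l=np.linalg.norm(f-a_*F)
    print('%.1f cmd %.4f act %.4f ax %.1f lat %.1f open %.3f'%(o['time_s'],s,p@a_-L_,F,l,o['opening']))
    if pk>12 and F<8: snap=True
    if (snap and F>11.5) or F>25 or l>15: break
print(snap)
E
```

```text
26.9 cmd -0.0147 act -0.0147 ax -1.5 lat 1.8 open 0.269
27.3 cmd -0.0154 act -0.0154 ax 5.9 lat 3.4 open 0.277
27.7 cmd -0.0161 act -0.0160 ax 10.1 lat 3.2 open 0.275
28.1 cmd -0.0168 act -0.0166 ax 12.1 lat 3.9 open 0.273
28.5 cmd -0.0175 act -0.0173 ax 13.5 lat 3.2 open 0.273
28.9 cmd -0.0182 act -0.0180 ax 13.0 lat 3.4 open 0.271
29.3 cmd -0.0189 act -0.0188 ax 11.1 lat 4.0 open 0.271
29.7 cmd -0.0196 act -0.0195 ax 9.8 lat 3.6 open 0.270
30.1 cmd -0.0203 act -0.0202 ax 9.3 lat 2.8 open 0.275
30.5 cmd -0.0210 act -0.0209 ax 8.0 lat 3.1 open 0.274
30.9 cmd -0.0217 act -0.0217 ax 7.2 lat 3.7 open 0.272
31.3 cmd -0.0221 act -0.0220 ax 6.8 lat 3.0 open 0.275
31.7 cmd -0.0225 act -0.0224 ax 6.7 lat 2.7 open 0.277
32.1 cmd -0.0229 act -0.0228 ax 8.0 lat 3.0 open 0.272
32.5 cmd -0.0233 act -0.0232 ax 7.7 lat 4.5 open 0.272
32.9 cmd -0.0237 act -0.0236 ax 9.3 lat 4.6 open 0.272
33.3 cmd -0.0241 act -0.0240 ax 11.2 lat 4.1 open 0.272
33.7 cmd -0.0245 act -0.0243 ax 13.7 lat 3.9 open 0.273
True
```

The profile matches the task: peak 13.5 N near 2 mm, minimum near 7 mm, then 13.7 N at about 9.2 mm. I check that it holds and take one last look.

```bash
python3 - <<'E'
from h import *
bot.dwell(1); o=st(); p=o['eef_pos']-tip_
print(p@a_-L_,(np.array(o['ft_force'])-[-.5,-.6,-3.5])@a_,(T_.inv()*R.from_quat(o['tool_rot'])).magnitude())
d=save('scene','s7'); im=d['pixels'][:,:,::-1]
P=cloud(d).reshape(-1,3);b=P[(P[:,2]>.109)&(P[:,2]<.13)&(np.linalg.norm(P[:,:2]-[.588,.0037],axis=1)<.03)]
if len(b)>5: c=np.linalg.svd(b[:,:2]-b[:,:2].mean(0),full_matrices=False)[2][0];print('bar',len(b),np.degrees(np.arctan2(c[1],c[0])))
cv2.imwrite('pics/c7.png',cv2.resize(im[150:300,110:310],(800,600),interpolation=2))
E
```

```text
t34.7 [ 0.5126 -0.1013  0.16  ] yaw -8.8 q7 -1.98 F [-8.8  3.1  7.2] M [0.75 1.99 0.15] open 0.278 gf 60.0
-0.024337634600249083 13.424535337041561 0.00036478926803554533
bar 73 -2.6556746271747516
```

View pics/c7.png

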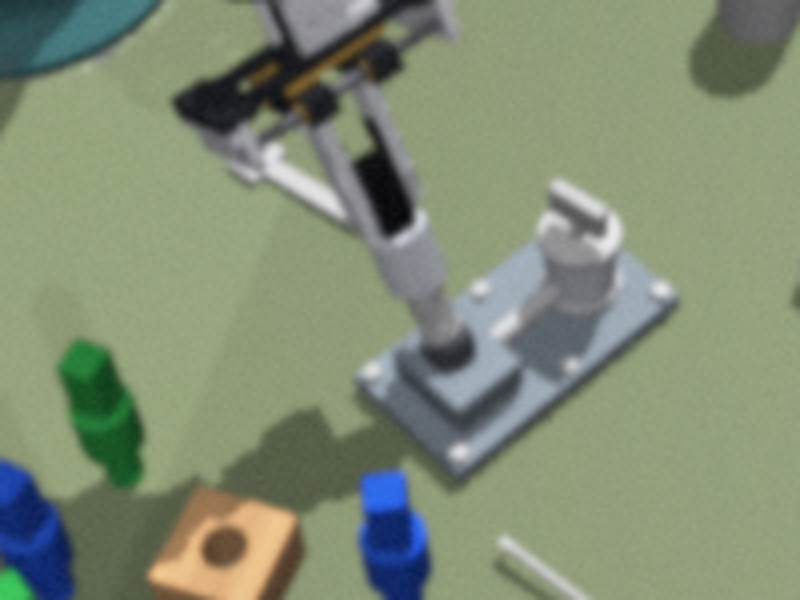

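The coupler sits squarely over the nipple at (445,335), the key is at its stop at (578,208), and the bystanders look undisturbed. I hand in.

```bash
python3 -c "
from h import *
print(bot.close_job())"
```

```text
the job is handed in; nothing more can be done
None
```

Job handed in at about 35 s: the wing key is wound to its stop, and the gun is still gripped, holding the collar about 9.2 mm down, past its snap, with about 13 N.

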